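Clear the sugar bowl and open the tea caddy

ROBOT

A 7-joint arm with a two-finger parallel gripper is mounted at the origin on the work surface. World frame = base frame: x ahead of the robot, y to its left, z up, the work surface at z = 0. Lengths are in m, angles in degrees, forces in N, time in s.
With the tool pointing down it reaches from about 0.4 to 0.9 m from the base axis. Payload 5.6 kg.
Tool frame: the origin (TCP) lies between the finger pads; the fingertips stand 14 mm ahead of it and the grasp point (between the pads) lies 5 mm behind it; z points along the fingers, y is the line along which they close (so a half turn about z gives the same grasp; the last joint's range is limited). The gripper opens to 92 mm and grips with 3 to 60 N. Pads are 20 mm wide; open, the fingers measure 128 mm over their backs; the gripper's body (75 mm by 189 mm) begins 69 mm behind the grasp point.
Start: joints at [-69.213, 26.786, -0.665, 91.828, 0.344, 61.387, -3.226], TCP at [0.257, 0.597, 0.229] pointing down, gripper open.
Joint ranges: [-144.91, 144.91], [-17.63, 115.5], [-89.93, 88.59], [15.96, 139.68], [-74.01, 254.01], [8.47, 105.57], [-167.45, 167.45]. Speed limits (degrees/s): [147.25, 147.25, 180, 180, 180, 180, 180].

INTERFACE

Orientations are given as [roll, pitch, yaw] about the fixed x, y, z axes, in that order (R = Rz(yaw) Ry(pitch) Rx(roll)).
In Python, from bench import r gives the robot as it stands.
- The arm moves only by the shell command python3 -m inch 'ROWS'. ROWS is JSON, a list of rows, each a list of 3 entries, a list of its own where there are three numbers: the shift along the world's x, y, z as a fraction of full scale, then the turn, a rotation vector about the world's x, y, z as a fraction of full scale, then the opening, from -1 (shut) to 1 (fully open). In form: [[[dx, dy, dz], [rx, ry, rz], fingers], ...]. A call has 1 to 8 rows; each row is the pose to reach, as a shift and turn from the pose commanded when the call began; what a row does not reach only later rows make up. Full scale, the value 1, is 100 cm for a shift and pi/2 rad for a turn. A row lasts 1/10 s, in which the tool goes at most 50 mm and 8.59 degrees, less where a joint would pass 70% of its speed; a pose out of reach is approached as far as the arm can. A call with a number of a shift or a turn outside -1 to 1 is refused whole. A call with a gripper value outside its range is refused whole. The fingers move at their own pace and stop on an object; the grip force is fixed at half the most. Time passes only in rows, so rows that repeat a pose let the fingers close. It gives the time, the measured TCP pose, the force, the opening and the grip force at its end, in the units of the state.
- r.read_state(): the state, without advancing time (a new reading comes with each control period).
- r.grab_frame(name): name is "side" or "top" or "wrist"; returns (picture, depth): 480x640x3 uint8, red, green, blue; 480x640 float32, m along the optical axis (not along the pixel's ray), 0 where there is no reading.
- r.get_calibration(name): a dict with "fovy" (degrees; the focal length in pixels is half the picture's height over the tangent of half this angle, whatever the lens; pixels are square), "cx", "cy" (the principal point, pixels), "world_from_camera" (4x4, takes a point from camera to world coordinates). Camera axes: x right, y down, z forward; pixel columns grow to the right and rows downward; lengths in m; the calibration is good to about 2 mm. The wrist camera is an equidistant fisheye: a pixel r from the principal point sees the ray r / f radians off the axis. A picture is of the moment at which its call begins: read the wrist's pose just before it. get_calibration takes no time and is no camera call; for the wrist camera it gives the pose at the moment of the call.
- r.finish_job(): hands the job in; it is judged then, once.
The state is a dict: "clock": time; "qpos": joint angles; "joint_vel": joint speeds; "joint_torque": joint torques, N m; "ee_pos": TCP position; "orientation": TCP orientation; "contact_force": force on the tool from outside, world axes, zero at the start; "ft_torque": the same for the moment, N m; "opening": finger opening in m; "grip_force": force on a finger pad.
Only numpy, scipy, OpenCV 4.12 (cv2) and the standard library are available. Lean on these libraries where they do the work, as an engineer would, in place of code of your own. Each camera call takes 0.05 s, during which the arm holds its last target. There are 200 camera calls.

TASK

The sugar bowl stands in the way of the tea caddy's sliding lid under the plank shelf. Lift it out first, keeping it upright and never shoving it with the lid, and set it down gently, standing flat in the small tray; then slide the caddy's lid fully open, right up against its end stop. Leave the teapot, the tea tin and the glass cups as they stand.

Things in the scene. Friction and masses are not known exactly. Their poses are not given: they have to be found in the camera images.
- sugar_bowl: small green glazed ceramic sugar bowl with its twist-on cap screwed on: straight round wall 64 mm in diameter from 8 to 62 mm above its foot, cap 67 mm in diameter from 62 to 75 mm, ball knob on top; 95 mm tall, about 0.35 kg. Origin: centre of its underside, z up. At the start it stands on the caddy's deck, in the path of the lid
- caddy: fixed wooden tea caddy, box 130 (x) x 320 (y) x 86 mm tall. Origin: centre of its underside on the table; -x is its front. Its +y half is a compartment under the sliding lid, its -y half a fixed deck 73 mm above the table, 106 mm wide between side walls flush with the lid's top (86 mm). The end wall at y = -148 mm is the lid's stop
- lid (a joint): how far the sliding lid is open, in m: 0 closed, grows as the lid slides along the caddy's -y over the deck, 0.138 at the end stop. It slides with a friction of about 2.5 N and stays where it is left. The lid is a board 104 (x) x 158 (y) x 11 mm, closed it reaches from y = -10 to +148 mm of the caddy
- lid_grip (a point): point in the middle of the lid's grip, 24 mm above the lid's top and 110 mm above the table. The grip is a dark wooden block standing on the lid, 60 mm long along the caddy's x, 18 mm thick along y, 36 mm tall above the lid
- shelf: fixed painted pine plank shelf over the caddy. Origin on the table. -x is its front. Plank: x from -45 (front edge) to +55 mm, 500 mm long along y, 20 mm thick, underside 290 mm above the table, on two 18 mm end boards at y = -238 and +238 mm. The lid's grip and the bowl stand under it, 20 to 50 mm behind its front edge: no room for an upright tool
- tray: small loose blue plastic tray with a low rim: 140 (x) x 190 (y) x 22 mm, walls and floor 4 mm thick, empty. Origin: centre of its underside, on the table in front of the caddy, nearer to it than the teapot or farther off
- teapot: stainless steel teapot, body 120 mm in diameter and 133 mm tall with its flip lid shut, spout to its +y (105 mm from its axis), black handle to its -y (100 mm). Origin: centre of its underside. Bystander
- tea_tin: round tin 70 mm in diameter, 120 mm tall, on the table. Origin: centre of its underside. Bystander
- cup0: clear glass tea cup standing upside down, 62 mm in diameter at its rim (below), 75 mm tall, on top of the plank shelf. Origin: centre of its lower end. Bystander
- cup1: clear glass tea cup standing upside down, 62 mm in diameter at its rim (below), 75 mm tall, on top of the plank shelf. Origin: centre of its lower end. Bystander
- cup2: clear glass tea cup standing upside down, 62 mm in diameter at its rim (below), 75 mm tall, on top of the plank shelf. Origin: centre of its lower end. Bystander
- cup3: clear glass tea cup standing upside down, 62 mm in diameter at its rim (below), 75 mm tall, on top of the plank shelf. Origin: centre of its lower end. Bystander
- cup4: clear glass tea cup standing upside down, 62 mm in diameter at its rim (below), 75 mm tall, on the table. Origin: centre of its lower end. Bystander
- cup5: clear glass tea cup standing upside down, 62 mm in diameter at its rim (below), 75 mm tall, on the table. Origin: centre of its lower end. Bystander
Not all that is in view belongs to the job. Several things have the shape of the tray; the one meant has the colours described above. Leave any pink look-alike of the sugar_bowl alone.

How it is judged (in metres and radians):
On the way, in this order (a step that is already met when the one before it is completed fails the run):
1. the sugar bowl stands upright in the tray, released, while the lid is still practically closed (x of sugar_bowl in the frame of tray between -0.07 and 0.07 m and y of sugar_bowl in the frame of tray between -0.095 and 0.095 m and z of sugar_bowl in the frame of tray between 0 and 0.009 m and angle between sugar_bowl's own z axis and vertical below 0.1 rad and linear speed of sugar_bowl below 0.03 m/s and contact force between sugar_bowl and the fingers below 0.2 N and value of joint lid below 0.04 m), for 0.2 s.
2. the lid is slid fully open against its end stop (value of joint lid above 0.1365 m), for 0.2 s.
At the end, for the whole second after the job is handed in: The lid is open to within 1.5 mm of its end stop (0.138 m), and the sugar bowl stands upright (within 6 degrees) flat on the tray's floor, at rest and released (x of sugar_bowl in the frame of tray between -0.07 and 0.07 m and y of sugar_bowl in the frame of tray between -0.095 and 0.095 m and z of sugar_bowl in the frame of tray between 0 and 0.009 m and angle between sugar_bowl's own z axis and vertical below 0.1 rad and linear speed of sugar_bowl below 0.03 m/s and contact force between sugar_bowl and the fingers below 0.2 N and value of joint lid above 0.1365 m); the robot touches nothing.
It fails at once if the lid is shoved against the sugar bowl (contact force between sugar_bowl and lid above 3 N).
It fails at once if the sugar bowl is tipped by more than 35 degrees (angle between sugar_bowl's own z axis and vertical above 0.61 rad).
It fails at once if the sugar bowl is dropped (falls free of the fingers faster than 0.3 m/s) or banged down (more than 40 N on the tray or the table) ((contact force between sugar_bowl and the fingers below 0.1 N and linear speed of sugar_bowl above 0.3 m/s) or contact force between sugar_bowl and tray above 40 N or contact force between sugar_bowl and table above 40 N).
It fails at once if the teapot, the tea tin or a glass cup is moved by more than 25 mm or tipped (distance of any of teapot, tea_tin, cup0, cup1, cup2, cup3, cup4, cup5 from where it was at the start of the episode above 0.025 m or angle between any of teapot, tea_tin, cup0, cup1, cup2, cup3, cup4, cup5's own z axis and vertical above 0.3 rad).
It also fails if it takes over 64 s, if anything falls off the work surface, if the arm or the gripper's body presses on something with over 40 N, if the wrist force passes 120 N, or if a joint passes its speed limit or range.

## Working session

There is one attempt and no reset: what is moved stays moved. The work goes in short steps, Python scripts to look and compute and a shell command to move; the robot and the scene stay as the last step left them, time stands still between calls to the robot, and variables do not carry over. Pictures are saved under pics/ and viewed, at most 10 in all, crops included, and the job is handed in when it is done.

```bash
mkdir -p pics; ls; cat > h.py <<'E'
import numpy as np, cv2
from bench import r
def cloud(name):
    c=r.get_calibration(name); im,d=r.grab_frame(name)
    f=240/np.tan(np.radians(c["fovy"])/2)
    v,u=np.mgrid[0:480,0:640]
    P=np.stack([(u-c["cx"])/f*d,(v-c["cy"])/f*d,d,np.ones_like(d)],-1)
    W=P@np.array(c["world_from_camera"]).T
    W[d==0]=np.nan
    return im,W[...,:3]
E
python3 - <<'E'
from h import *
print(r.read_state())
for n in("side","top"):
    im,W=cloud(n); np.save(n+".npy",W); cv2.imwrite(f"pics/{n}0.png",im[...,::-1]); c=r.get_calibration(n); print(np.array(c["world_from_camera"]).round(3).tolist(),c["fovy"])
E
```

```text
pics
{'clock': 0.0, 'qpos': array([-69.21342059,  26.83556676,  -0.66323465,  91.88087429,
         0.34505504,  61.38535636,  -3.22554888]), 'joint_vel': array([-0.04081981, -0.02798704,  0.01247644, -0.0368963 ,  0.03536239,
       -0.02723425,  0.02335385]), 'joint_torque': array([-2.53887765e-04, -5.20579755e+01, -1.27791203e-02, -2.43736017e+01,
       -5.66392997e-02,  1.74775795e-02,  1.71943079e-04]), 'ee_pos': array([0.25645215, 0.59666857, 0.22764556]), 'orientation': array([-1.79900517e+02,  8.83332634e-03,  1.56745472e+02]), 'contact_force': array([ 0.16084748,  0.16528272, -0.59325667]), 'ft_torque': array([-0.02988316, -0.05648685, -0.04910602]), 'grip_force': 0.0, 'opening': 0.09192358308601357}
[[-0.994, -0.065, 0.082, 0.349], [-0.104, 0.524, -0.845, 1.263], [0.012, -0.849, -0.528, 0.971], [0.0, 0.0, 0.0, 1.0]] 44.030983719748804
[[-0.05, -0.977, 0.205, 0.194], [-0.999, 0.05, -0.005, -0.018], [-0.006, -0.205, -0.979, 1.715], [0.0, 0.0, 0.0, 1.0]] 42.610708321397226
```

View pics/side0.png

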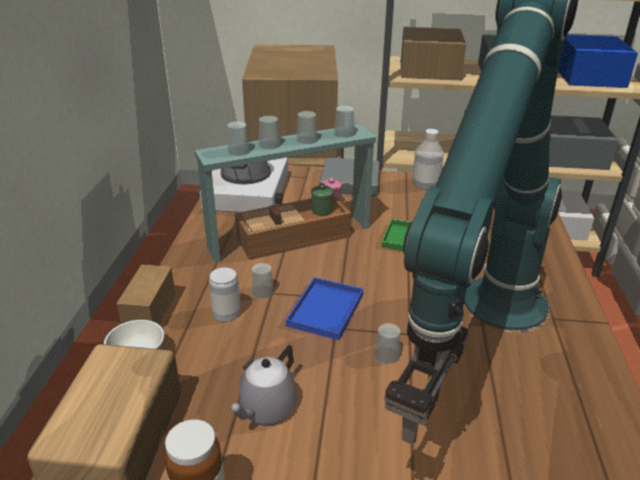

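View pics/top0.png

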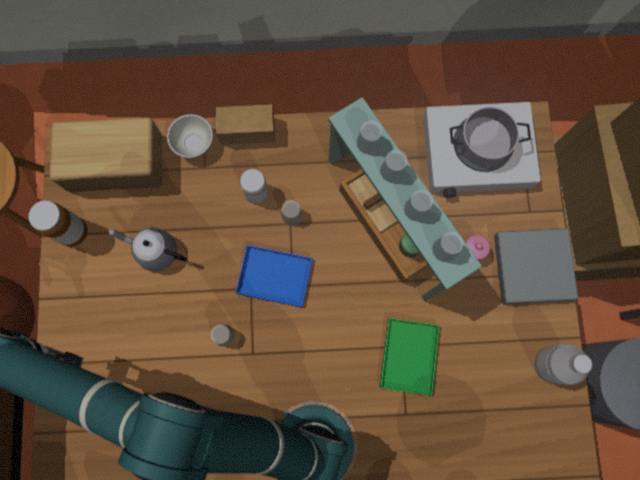

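The side view shows the bowl at (322,200), the lid grip at (276,214), the blue tray at (325,307), the teapot at (266,390) and the tin at (225,295). There are cups at (262,281) and (388,343). The top view shows the plank running from (365,105) to (455,290), the bowl at (410,244), the tray at (275,276) and a pink look-alike behind the shelf.

```bash
python3 - <<'E'
from h import *
S=np.load("side.npy");T=np.load("top.npy")
ims=cv2.imread("pics/side0.png");imt=cv2.imread("pics/top0.png")
def rect(p,n):
    q=(p[:,:2]*1000).astype(np.float32); (c,s,a)=cv2.minAreaRect(q); print(n,len(p),np.round(c,1),np.round(s,1),round(a,1),"z",np.percentile(p[:,2],[2,50,98]).round(3))
def sel(W,im,box,hlo,hhi,smin,z0,z1):
    h=cv2.cvtColor(im,cv2.COLOR_BGR2HSV); u0,u1,v0,v1=box
    m=np.zeros(W.shape[:2],bool); m[v0:v1,u0:u1]=1
    m&=(h[...,0]>=hlo)&(h[...,0]<=hhi)&(h[...,1]>=smin)&(W[...,2]>z0)&(W[...,2]<z1)
    m=cv2.erode(m.astype(np.uint8),np.ones((2,2)))>0
    return W[m]
rect(sel(T,imt,(300,500,80,320),0,180,0,.295,.325),"plank top")
rect(sel(T,imt,(220,330,230,320),105,130,120,-.01,.05),"tray top")
rect(sel(S,ims,(280,370,270,345),105,130,120,-.01,.05),"tray side")
rect(sel(S,ims,(305,340,180,220),40,90,70,.07,.2),"bowl side")
rect(sel(T,imt,(395,425,225,260),40,90,70,.07,.2),"bowl top")
rect(sel(T,imt,(330,440,160,290),0,30,0,.075,.1),"caddy top z~.086")
rect(sel(S,ims,(230,360,190,260),0,30,0,.078,.1),"caddy side")
rect(sel(S,ims,(262,290,200,226),0,180,0,.1,.14),"grip side")
rect(sel(T,imt,(355,390,190,215),0,180,0,.11,.14),"grip top")
rect(sel(S,ims,(235,300,350,425),0,180,0,.02,.16),"teapot")
rect(sel(S,ims,(205,245,265,322),0,180,0,.02,.14),"tin")
rect(sel(S,ims,(248,276,262,300),0,180,0,.02,.14),"cupA")
rect(sel(S,ims,(372,404,322,365),0,180,0,.02,.14),"cupB")
E
python3 - <<'E'
import cv2
im=cv2.imread("pics/side0.png")[120:260,190:390]
cv2.imwrite("pics/crop.png",cv2.resize(im,None,fx=4,fy=4,interpolation=2))
E
```

```text
plank top 5661 [ 605.1 -244.8] [497.8 103.1] 29.7 z [0.303 0.31  0.317]
tray top 3179 [460.7  85.8] [187.3 139. ] 75.5 z [-0.004  0.004  0.024]
tray side 2613 [459.7  89.2] [199.8 139.7] 75.7 z [-0.     0.005  0.023]
bowl side 17 [ 504.2 -269.7] [41.4 21.5] 19.0 z [0.104 0.146 0.153]
bowl top 35 [ 499.5 -270.3] [51.9 22.1] 35.3 z [0.121 0.143 0.156]
caddy top z~.086 1522 [ 580.4 -218. ] [318.5  71.7] 29.5 z [0.077 0.086 0.093]
caddy side 1420 [ 592.4 -238.4] [322.6 136.1] 29.4 z [0.079 0.085 0.091]
grip side 105 [ 637.9 -188.6] [18.4 58.1] 29.8 z [0.103 0.119 0.125]
grip top 94 [ 635.  -191.2] [15.  45.4] 29.8 z [0.115 0.121 0.131]
teapot 3159 [544.8 426.6] [185.7 103.2] 42.0 z [0.025 0.083 0.12 ]
tin 1155 [703.3 138.4] [67.3 64. ] 84.7 z [0.024 0.087 0.123]
cupA 493 [633.2  38.9] [51.1 52.6] 36.8 z [0.022 0.057 0.078]
cupB 664 [302.5 238.3] [52.7 50.7] 5.0 z [0.023 0.061 0.078]
```

View pics/crop.png

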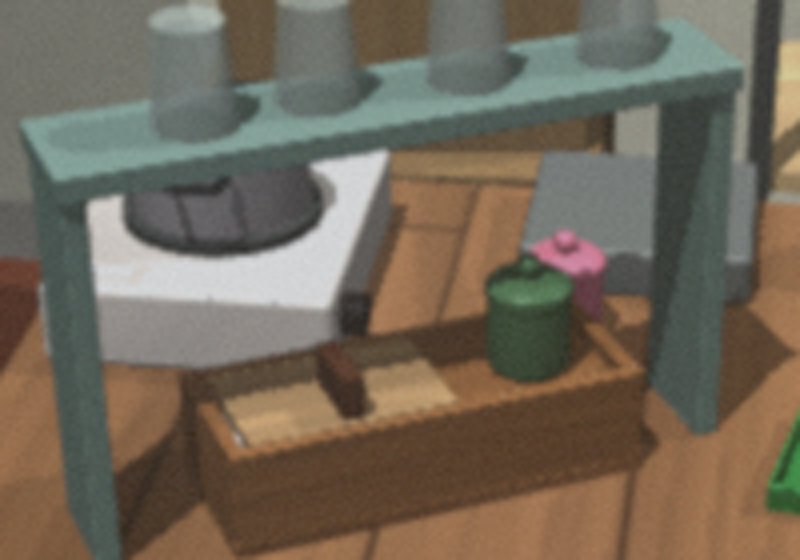

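The crop confirms the bowl stands upright on the deck, clear of the walls, and the lid is closed. I'll refine the bowl centre and compute the approach.

```bash
cat >> h.py <<'E'
from scipy.spatial.transform import Rotation as Ro
def tool(az,tilt):  # tool z: azimuth az, tilt deg below horizontal; y horizontal
    a,t=np.radians([az,tilt]); z=np.array([np.cos(t)*np.cos(a),np.cos(t)*np.sin(a),-np.sin(t)]); y=np.array([-np.sin(a),np.cos(a),0])
    return np.column_stack([np.cross(y,z),y,z])
def delta(az,tilt,grasp):
    s=r.read_state(); R0=Ro.from_euler("xyz",s["orientation"],degrees=True); R1=tool(az,tilt)
    tcp=np.array(grasp)+.005*R1[:,2]
    rv=(Ro.from_matrix(R1)*R0.inv()).as_rotvec()
    print("shift",(tcp-s["ee_pos"]).round(4),"turn",(rv/(np.pi/2)).round(4),"deg",np.degrees(np.linalg.norm(rv)).round(1))
E
python3 - <<'E'
from h import *
from scipy.optimize import least_squares
S=np.load("side.npy");T=np.load("top.npy")
ims=cv2.imread("pics/side0.png").astype(int)
def grn(im,box):
    m=np.zeros((480,640),bool);u0,u1,v0,v1=box;m[v0:v1,u0:u1]=1
    return m&(im[...,1]>im[...,2]+15)&(im[...,1]>im[...,0]+8)
m=grn(ims,(305,340,180,220)); P=S[m]; P=P[np.isfinite(P[:,0])]
print(len(P)); w=P[(P[:,2]>.083)&(P[:,2]<.133)]
f=least_squares(lambda c:np.hypot(w[:,0]-c[0],w[:,1]-c[1])-.032,[.5,-.28],loss="soft_l1",f_scale=.003)
print("bowl",len(w),f.x,np.abs(f.fun).mean(),np.percentile(P[:,2],[1,99]))
y=np.array([np.cos(np.radians(29.7)),np.sin(np.radians(29.7))]);x=np.array([y[1],-y[0]])
sh=np.array([.6051,-.2448])-.005*x; c=np.array([.5924,-.2384])
for n,p in(("bowl",f.x),("grip",np.array([.6379,-.1886]))): print(n,"shelf",x@(p-sh),y@(p-sh),"caddy",x@(p-c),y@(p-c))
b=f.x
d=np.array([np.cos(np.radians(-50)),np.sin(np.radians(-50))])
print("pre");delta(-50,45,[*(b-.17*d),.27])
E
```

```text
177
bowl 22 [ 0.51423309 -0.28827768] 0.002689312860974883 [0.09389444 0.16258131]
bowl shelf -0.0022547207998034544 -0.10047125763164368 caddy 0.0045968459816925 -0.09261057287624613
grip shelf -0.02756604678684335 0.05633589083947405 caddy -0.020714480005347403 0.06419657559487159
pre
shift [ 0.1508 -0.7575  0.0387] turn [-0.3001 -0.4053 -0.2812] deg 52.0
```

```bash
python3 -m inch '[[[0.1,-0.05,0.05],[-0.05,-0.07,-0.05],1],[[0.15,-0.1,0.06],[-0.1,-0.13,-0.09],1],[[0.16,-0.15,0.06],[-0.15,-0.2,-0.14],1],[[0.16,-0.2,0.06],[-0.2,-0.27,-0.19],1],[[0.16,-0.25,0.06],[-0.25,-0.34,-0.23],1],[[0.16,-0.3,0.06],[-0.3,-0.405,-0.28],1],[[0.16,-0.35,0.06],[-0.3,-0.405,-0.28],1],[[0.16,-0.4,0.06],[-0.3,-0.405,-0.28],1]]'; python3 - <<'E'
from h import *
s=r.read_state();print(s["qpos"].round(1))
b=np.array([.5142,-.2883]);d=np.array([np.cos(np.radians(-50)),np.sin(np.radians(-50))])
delta(-50,45,[*(b-.17*d),.27])
E
```

```text
clock: 0.9
ee_pos: [0.4126, 0.2661, 0.2863]
orientation: [-179.8, 45.1, 130.4]
contact_force: [0.4, -0.0, 0.8]
opening: 0.092
grip_force: 0.0
[-79.3  16.2  20.3 114.   38.6  72.5 -38. ]
shift [-0.0054 -0.4269 -0.0199] turn [ 0.0015 -0.0004 -0.003 ] deg 0.3
```

```bash
python3 -m inch '[[[0,-0.05,0],[0,0,0],1],[[0,-0.1,0],[0,0,0],1],[[0,-0.15,0],[0,0,0],1],[[-0.01,-0.2,0],[0,0,0],1],[[-0.01,-0.25,-0.01],[0,0,0],1],[[-0.01,-0.3,-0.02],[0,0,0],1],[[-0.01,-0.33,-0.02],[0,0,0],1],[[-0.01,-0.33,-0.02],[0,0,0],1]]'; python3 -m inch '[[[0,0,0],[0,0,0],1],[[0,0,0],[0,0,0],1]]'; python3 - <<'E'
from h import *
s=r.read_state();print(s["qpos"].round(1))
b=np.array([.5142,-.2883]);d=np.array([np.cos(np.radians(-50)),np.sin(np.radians(-50))])
delta(-50,45,[*(b-.17*d),.27])
c=r.get_calibration("wrist");im,D=r.grab_frame("wrist");cv2.imwrite("pics/w0.png",im[...,::-1]);np.savez("w0.npz",D=D,T=np.array(c["world_from_camera"]),k=[c["fovy"],c["cx"],c["cy"]])
E
```

```text
clock: 1.7
ee_pos: [0.4063, -0.0237, 0.2733]
orientation: [179.4, 44.9, 129.7]
contact_force: [0.3, 0.5, -0.2]
opening: 0.0916
grip_force: 0.0
clock: 1.9
ee_pos: [0.4066, -0.024, 0.2733]
orientation: [179.4, 44.9, 129.5]
contact_force: [0.1, 0.7, 0.2]
opening: 0.0921
grip_force: 0.0
[-39.3  -4.9   3.7 138.8  56.5  57.9 -32.7]
shift [ 0.0006 -0.1368 -0.0069] turn [-0.0042  0.0028  0.0006] deg 0.5
```

View pics/w0.png

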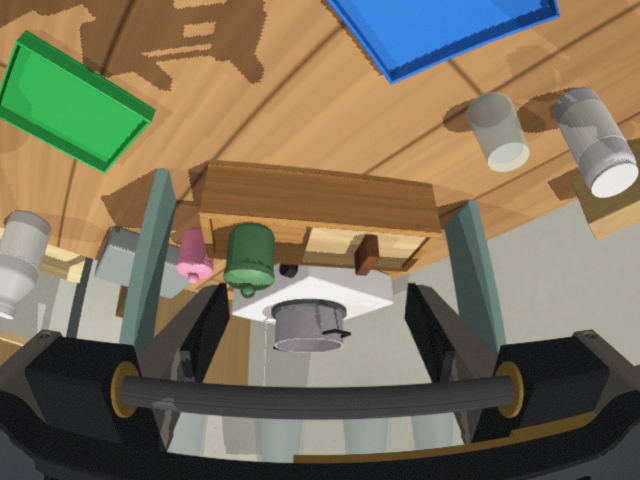

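The wrist view (upside down) shows the bowl at (250,255), the lid grip at (367,253) and the end boards at both sides. Joint 4 is nearly fully folded, so I'll measure the bowl here and then take a route farther out.

```bash
cat >> h.py <<'E'
def wrist(save=None):
    c=r.get_calibration("wrist"); im,D=r.grab_frame("wrist"); f=240/np.tan(np.radians(c["fovy"])/2)
    if save: cv2.imwrite(save,im[...,::-1])
    v,u=np.mgrid[0:480,0:640]; x=u-c["cx"];y=v-c["cy"];rr=np.hypot(x,y)+1e-9;th=rr/f;k=D*np.tan(th)/rr
    W=np.stack([x*k,y*k,D,np.ones_like(D)],-1)@np.array(c["world_from_camera"]).T; W[D==0]=np.nan
    return im,W[...,:3]
def bowlfit(im,W,z0,ref):
    from scipy.optimize import least_squares
    i=im.astype(int); m=(i[...,1]>i[...,0]+12)&(i[...,1]>i[...,2]+6)
    P=W[m]; P=P[np.isfinite(P[:,0])]; P=P[np.hypot(*(P[:,:2]-ref).T)<.07]
    w=P[(P[:,2]>z0+.01)&(P[:,2]<z0+.06)]
    f=least_squares(lambda c:np.hypot(w[:,0]-c[0],w[:,1]-c[1])-.032,ref,loss="soft_l1",f_scale=.003)
    print("bowl",len(w),f.x.round(4),np.abs(f.fun).mean().round(4),"z",np.percentile(P[:,2],[1,99]).round(3)); return f.x
E
python3 - <<'E'
from h import *
im,W=wrist(); bowlfit(im,W,.073,np.array([.51,-.285]))
g=W[240:268,358:378].reshape(-1,3); g=g[(g[:,2]>.095)&(g[:,2]<.13)]
print("grip",len(g),g.mean(0),cv2.minAreaRect((g[:,:2]*1000).astype(np.float32)))
p=W.reshape(-1,3);p=p[(np.abs(p[:,2]-.086)<.006)&(p[:,0]>.4)&(p[:,1]<-.05)];print("caddy",cv2.minAreaRect((p[:,:2]*1000).astype(np.float32)))
E
python3 -m inch '[[[0.03,-0.03,0],[0,0,0],1],[[0.05,-0.06,0],[0,0,0],1],[[0.05,-0.09,-0.01],[0,0,0],1],[[0.04,-0.13,-0.02],[0,0,0],1],[[0.04,-0.13,-0.02],[0,0,0],1],[[0.04,-0.13,-0.02],[0,0,0],1]]'; python3 - <<'E'
from h import *
s=r.read_state();print(s["qpos"].round(1))
im,W=wrist(); b=bowlfit(im,W,.073,np.array([.51,-.285]))
delta(-50,45,[*b,.113])
E
```

```text
bowl 1581 [ 0.5137 -0.2886] 0.0005 z [0.077 0.165]
grip 489 [ 0.62637862 -0.17929533  0.11161315] ((631.8251953125, -184.2053985595703), (18.64864158630371, 35.86775207519531), 28.461214065551758)
caddy ((997.5872802734375, -1000.5474853515625), (1192.129638671875, 1897.4859619140625), 0.13034768402576447)
clock: 2.6
ee_pos: [0.4458, -0.1549, 0.253]
orientation: [179.5, 44.9, 129.5]
contact_force: [-0.0, 0.0, 0.1]
opening: 0.092
grip_force: 0.0
[ -8.2  -1.9  -1.  139.6  71.1  39.7 -26.1]
bowl 2648 [ 0.5136 -0.2887] 0.0005 z [0.08 0.31]
shift [ 0.0694 -0.1381 -0.1437] turn [-0.0041  0.0025 -0.0006] deg 0.4
```

```bash
python3 -m inch '[[[0.015,-0.04,-0.03],[0,0,0],1],[[0.0145,-0.073,-0.059],[0,0,0],1],[[0.0145,-0.073,-0.059],[0,0,0],1],[[0.0145,-0.073,-0.059],[0,0,0],1]]'; python3 - <<'E'
from h import *
s=r.read_state();print(s["qpos"].round(1))
delta(-50,45,[.5136,-.2887,.113])
E
```

```text
clock: 3.05
ee_pos: [0.4607, -0.2263, 0.1924]
orientation: [179.6, 44.7, 129.8]
contact_force: [-0.8, -0.4, -1.0]
opening: 0.0919
grip_force: 0.0
[ 20.1   9.4 -16.8 139.6  96.2  32.9 -42.4]
shift [ 0.0552 -0.0651 -0.0829] turn [-0.0045  0.0005 -0.0007] deg 0.4
```

```bash
python3 -m inch '[[[0.02,-0.024,-0.03],[0,0,0],1],[[0.04,-0.047,-0.06],[0,0,0],1],[[0.055,-0.065,-0.082],[0,0,0],1],[[0.055,-0.065,-0.082],[0,0,0],1],[[0.055,-0.065,-0.082],[0,0,0],1]]'; python3 - <<'E'
from h import *
s=r.read_state();print(s["qpos"].round(1))
delta(-50,45,[.5136,-.2887,.113])
im,W=wrist("pics/w1.png"); bowlfit(im,W,.073,np.array([.5136,-.2887]))
E
```

```text
clock: 3.55
ee_pos: [0.5176, -0.288, 0.1125]
orientation: [179.5, 44.9, 130.0]
contact_force: [-0.1, -0.4, 0.3]
opening: 0.0918
grip_force: 0.0
[ 24.6  25.9 -13.4 133.3 120.2  34.6 -59.4]
shift [-0.0018 -0.0034 -0.0031] turn [-0.0036  0.0022 -0.0044] deg 0.6
bowl 14924 [ 0.5136 -0.2887] 0.0004 z [0.076 0.164]
```

View pics/w1.png

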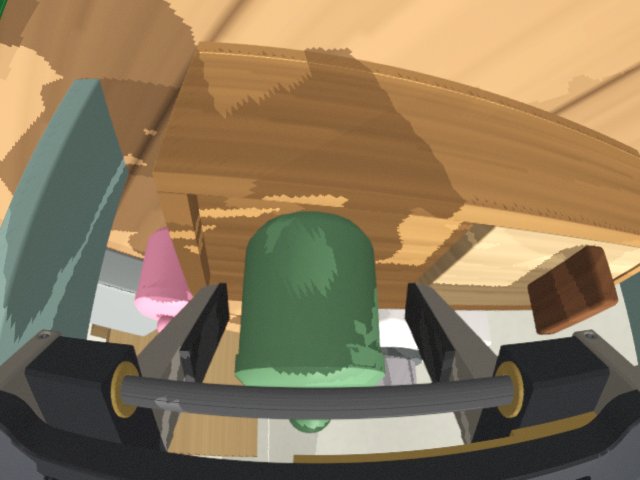

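Bowl is between the fingers, centre (312,300) against the finger midline at 318. I'll make a small correction and close.

```bash
python3 -m inch '[[[-0.002,-0.003,-0.002],[0,0,0],1],[[-0.002,-0.003,-0.002],[0,0,0],-1],[[-0.002,-0.003,-0.002],[0,0,0],-1],[[-0.002,-0.003,-0.002],[0,0,0],-1],[[-0.002,-0.003,-0.002],[0,0,0],-1],[[-0.002,-0.003,-0.002],[0,0,0],-1],[[-0.002,-0.003,-0.002],[0,0,0],-1],[[-0.002,-0.003,-0.002],[0,0,0],-1]]'
```

```text
clock: 4.4
ee_pos: [0.5156, -0.2934, 0.1113]
orientation: [179.3, 45.0, 129.8]
contact_force: [1.2, 4.3, 6.3]
opening: 0.0635
grip_force: 29.6
```

```bash
python3 -m inch '[[[0,0,0.008],[0,0,0],-1],[[0,0,0.018],[0,0,0],-1],[[0,0,0.03],[0,0,0],-1],[[0,0,0.045],[0,0,0],-1],[[0,0,0.045],[0,0,0],-1],[[0,0,0.045],[0,0,0],-1]]'; python3 - <<'E'
from h import *
s=r.read_state();print(s["qpos"].round(1))
im,W=wrist(); bowlfit(im,W,.118,np.array([.5136,-.2887]))
E
```

```text
clock: 5.0
ee_pos: [0.5131, -0.2941, 0.1546]
orientation: [179.4, 44.8, 129.6]
contact_force: [-0.5, 0.4, -5.6]
opening: 0.0637
grip_force: 29.8
[ 23.9  19.7 -11.4 132.9 111.8  29.9 -50.3]
bowl 15650 [ 0.51   -0.2906] 0.0004 z [0.119 0.207]
```

```bash
python3 -m inch '[[[-0.012,0.022,0],[0,0,0],-1],[[-0.024,0.044,0.01],[0,0,0],-1],[[-0.036,0.07,0.02],[0,0,0],-1],[[-0.05,0.1,0.03],[0,0,0],-1],[[-0.06,0.13,0.05],[0,0,0],-1],[[-0.06,0.16,0.07],[0,0,0],-1],[[-0.06,0.16,0.07],[0,0,0],-1]]'; python3 -m inch '[[[0.01,0.02,0],[0,0,0.05],-1],[[0.02,0.04,0],[0,0,0.1],-1],[[0.03,0.07,0],[0,0,0.17],-1],[[0.03,0.1,0],[0,0,0.24],-1],[[0.03,0.13,0],[0,0,0.31],-1],[[0.02,0.17,0],[0,0,0.38],-1],[[0.01,0.2,0],[0,0,0.44],-1],[[0.01,0.2,0],[0,0,0.44],-1]]'; python3 -m inch '[[[0,0,0],[0,0,0],-1],[[0,0,0],[0,0,0],-1]]';python3 - <<'E'
from h import *
s=r.read_state();print(s["qpos"].round(1))
im,W=wrist();p=s["ee_pos"];b=bowlfit(im,W,p[2]-.038,p[:2])
delta(-10,45,[.460,.087,.15])
i=im.astype(int);m=(i[...,2]>i[...,0]+50)&(i[...,2]>i[...,1]+30);q=W[m];q=q[(q[:,2]>-.02)&(q[:,2]<.04)];print(len(q),cv2.minAreaRect((q[:,:2]*1000).astype(np.float32)))
E
```

```text
clock: 5.75
ee_pos: [0.4558, -0.1307, 0.2271]
orientation: [179.1, 45.0, 129.8]
contact_force: [0.8, -0.7, -3.5]
opening: 0.0635
grip_force: 29.8
clock: 6.55
ee_pos: [0.476, 0.0707, 0.2309]
orientation: [179.3, 44.0, 169.0]
contact_force: [-29.3, 83.6, 29.8]
opening: 0.0634
grip_force: 29.9
clock: 6.75
ee_pos: [0.4758, 0.0698, 0.2316]
orientation: [179.7, 44.1, 169.1]
contact_force: [-0.4, 0.7, -5.1]
opening: 0.0636
grip_force: 30.1
[ 56.5  16.8 -89.8 139.7  92.6  41.9 -25.3]
bowl 15598 [0.4714 0.0709] 0.0004 z [0.197 0.284]
shift [-0.0123  0.0158 -0.0854] turn [-0.0035 -0.0085  0.0065] deg 1.0
24508 ((479.57501220703125, 84.10382080078125), (204.84176635742188, 139.3801727294922), 75.76924133300781)
```

```bash
python3 -m inch '[[[0,0.003,-0.006],[0,0,0],-1],[[-0.002,0.006,-0.014],[0,0,0],-1],[[-0.004,0.009,-0.024],[0,0,0],-1],[[-0.006,0.012,-0.034],[0,0,0],-1],[[-0.008,0.014,-0.044],[0,0,0],-1],[[-0.009,0.014,-0.054],[0,0,0],-1],[[-0.009,0.014,-0.06],[0,0,0],-1],[[-0.009,0.014,-0.06],[0,0,0],-1]]'; python3 - <<'E'
from h import *
s=r.read_state();print(s["qpos"].round(2))
im,W=wrist();p=s["ee_pos"];b=bowlfit(im,W,p[2]-.038,p[:2])
E
```

```text
clock: 7.6
ee_pos: [0.4841, 0.0952, 0.1774]
orientation: [-179.7, 43.2, 169.4]
contact_force: [0.3, -0.8, -5.1]
opening: 0.0635
grip_force: 30.1
[ 39.06  49.01 -89.79 139.63 103.88  76.88 -29.97]
bowl 15494 [0.4796 0.0962] 0.0005 z [0.143 0.23 ]
```

Joint 3 and 4 limits are pushing the tool outward. The elbow lies on the −y side, so turning the tool toward +y should free it.

```bash
python3 -m inch '[[[0,0,0],[0,0,0.03],-1],[[0,0,0],[0,0,0.08],-1],[[0,0,0],[0,0,0.14],-1],[[0,0,0],[0,0,0.2],-1],[[0,0,0],[0,0,0.26],-1],[[0,0,0],[0,0,0.31],-1],[[0,0,0],[0,0,0.33],-1],[[0,0,0],[0,0,0.33],-1]]'; python3 - <<'E'
from h import *
s=r.read_state();print(s["qpos"].round(2))
im,W=wrist();p=s["ee_pos"];b=bowlfit(im,W,p[2]-.038,p[:2])
E
```

```text
clock: 8.45
ee_pos: [0.5022, 0.0935, 0.1855]
orientation: [-179.6, 42.6, -161.0]
contact_force: [-0.8, 0.0, -3.9]
opening: 0.0633
grip_force: 30.1
[ 62.42  44.1  -89.83 139.64 110.27  38.8    3.81]
bowl 15474 [0.4978 0.0923] 0.0006 z [0.151 0.238]
```

Worse. With the azimuth held at -50° the arm stayed away from its limits (q3 about 0), so I'll go back that way and carry it to the tray at that yaw.

```bash
python3 -m inch '[[[0,-0.01,0.01],[0,0,-0.04],-1],[[0,-0.02,0.02],[0,0,-0.11],-1],[[0,-0.03,0.03],[0,0,-0.18],-1],[[0,-0.05,0.04],[0,0,-0.25],-1],[[0,-0.07,0.045],[0,0,-0.32],-1],[[0,-0.1,0.045],[0,0,-0.38],-1],[[0,-0.12,0.045],[0,0,-0.42],-1],[[0,-0.13,0.045],[0,0,-0.44],-1]]'; python3 -m inch '[[[0,-0.01,0],[0,0,-0.04],-1],[[0,-0.03,0],[0,0,-0.1],-1],[[0,-0.05,0],[0,0,-0.17],-1],[[0,-0.07,0],[0,0,-0.24],-1],[[0,-0.085,0],[0,0,-0.3],-1],[[0,-0.09,0],[0,0,-0.33],-1],[[0,-0.09,0],[0,0,-0.33],-1],[[0,-0.09,0],[0,0,-0.33],-1]]'; python3 - <<'E'
from h import *
s=r.read_state();print(s["qpos"].round(2))
E
```

```text
clock: 9.3
ee_pos: [0.5016, -0.0364, 0.2299]
orientation: [-179.8, 42.6, 159.2]
contact_force: [-0.4, 0.0, -4.3]
opening: 0.0635
grip_force: 30.1
clock: 10.1
ee_pos: [0.5019, -0.124, 0.2295]
orientation: [-179.9, 42.5, 129.8]
contact_force: [-0.0, 0.0, -4.2]
opening: 0.0631
grip_force: 30.1
[ 53.16  23.46 -73.13 129.88  81.88  60.76 -32.35]
```

```bash
cat > kin.py <<'E'
import numpy as np, itertools
from scipy.optimize import least_squares
from scipy.spatial.transform import Rotation as Ro
D=[([-69.21,26.84,-.66,91.88,.345,61.385,-3.226],[.2565,.5967,.2276],[-179.9,0,156.75]),
([-39.3,-4.9,3.7,138.8,56.5,57.9,-32.7],[.4066,-.024,.2733],[179.4,44.9,129.5]),
([-8.2,-1.9,-1,139.6,71.1,39.7,-26.1],[.4458,-.1549,.253],[179.5,44.9,129.5]),
([20.1,9.4,-16.8,139.6,96.2,32.9,-42.4],[.4607,-.2263,.1924],[179.6,44.7,129.8]),
([24.6,25.9,-13.4,133.3,120.2,34.6,-59.4],[.5176,-.288,.1125],[179.5,44.9,130]),
([23.9,19.7,-11.4,132.9,111.8,29.9,-50.3],[.5131,-.2941,.1546],[179.4,44.8,129.6]),
([56.5,16.8,-89.8,139.7,92.6,41.9,-25.3],[.4758,.0698,.2316],[179.7,44.1,169.1]),
([39.06,49.01,-89.79,139.63,103.88,76.88,-29.97],[.4841,.0952,.1774],[-179.7,43.2,169.4]),
([62.42,44.1,-89.83,139.64,110.27,38.8,3.81],[.5022,.0935,.1855],[-179.6,42.6,-161]),
([53.16,23.46,-73.13,129.88,81.88,60.76,-32.35],[.5019,-.124,.2295],[-179.9,42.5,129.8])]
AX=[[0,0,1],[0,1,0],[0,0,1],[0,1,0],[0,0,1],[0,1,0],[0,0,1]]
SG=[-1,1,-1,1,-1,1,-1]
def fk(q,p,sg=None):
    sg=SG if sg is None else sg
    d1,a3,d3,d5,a5,a7,d7,y0,o7=p
    off=[[0,0,d1],[0,0,0],[0,0,0],[a3,0,d3],[a5,0,d5],[0,0,0],[a7,0,d7]]
    R=Ro.identity();x=np.zeros(3)
    for i in range(7):
        if i<6 or 1: x=x+R.apply(off[i] if i<6 else [a7,0,0])
        a=sg[i]*q[i]+(o7 if i==6 else 0)+(y0 if i==0 else 0)
        R=R*Ro.from_rotvec(np.radians(a)*np.array(AX[i]))
    return x+R.apply([0,0,d7]),R
p0=[.3,0,.4,.4,0,.05,.3,0,0]
def res(p,sg):
    o=[]
    for q,x,e in D:
        X,R=fk(q,p,sg); o+=list((X-x)*5)+list((R.inv()*Ro.from_euler("xyz",e,degrees=True)).as_rotvec())
    return np.array(o)
if __name__=="__main__":
    best=[]
    for s in itertools.product([1,-1],repeat=4):
        sg=[s[0],1,s[1],1,s[2],1,s[3]]
        for o in(0,90,180,270):
            f=least_squares(res,p0[:-1]+[o],args=(sg,),x_scale=[.1]*7+[10,10]); best.append((f.cost,sg,f.x.round(4).tolist()))
    best.sort(key=lambda b:b[0]); [print(b) for b in best[:2]]
E
python3 kin.py
```

```text
(np.float64(0.03280290961732203), [-1, 1, -1, 1, -1, 1, -1], [0.3327, -0.0109, 0.5233, 0.5015, 0.016, 0.0082, 0.3218, -2.3189, 448.2834])
(np.float64(0.03280290961751739), [-1, 1, -1, 1, -1, 1, -1], [0.3327, -0.0109, 0.5233, 0.5015, 0.016, 0.0082, 0.3218, -2.3189, 88.2834])
```

```bash
cat > plan.py <<'E'
from kin import *
import kin
LO=np.array([-144.91,-17.63,-89.93,15.96,-74.01,8.47,-167.45]);HI=np.array([144.91,115.5,88.59,139.68,254.01,105.57,167.45])
def fk2(q,p):
    off=np.asarray(p[:21]).reshape(7,3);R=Ro.identity();x=np.zeros(3)
    for i in range(7):
        R=R*Ro.from_rotvec(np.radians(SG[i]*q[i]+p[21+i])*np.array(AX[i])); x=x+R.apply(off[i])
    return x,R
def fit():
    p=np.zeros(28);p[2]=.3327;p[8]=.5233;p[14]=.5015;p[20]=.3218;p[27]=88.3; 
    # off[1] carries upper arm etc. via z of links 2(i=2),4,6
    z=p.copy()
    def rs(p):
        o=[]
        for q,x,e in D:
            X,R=fk2(q,p);o+=list((X-x)*5)+list((R.inv()*Ro.from_euler("xyz",e,degrees=True)).as_rotvec())
        return np.r_[o,(p-z)[:21]*.05,np.radians((p-z)[21:])*.1]
    f=least_squares(rs,p,x_scale=[.1]*21+[10]*7);n=len(D)*6
    print("rms",np.sqrt((f.fun[:n]**2).mean()));return f.x
def ik(x,R,q0,P,w=0.0):
    def rs(q):
        X,r_=fk2(q,P);return np.r_[(X-x)*20,(r_.inv()*R).as_rotvec()*5,w*np.radians(q-q0)]
    f=least_squares(rs,np.clip(q0,LO+.1,HI-.1),bounds=(LO,HI),x_scale=30.);return f.x,np.abs(f.fun[:6]).max()
if __name__=="__main__":
    P=fit();np.save("P.npy",P);print(P[:21].reshape(7,3).round(3).tolist(),P[21:].round(1))
    from h import tool
    rng=np.random.default_rng(0)
    for az in(-90,-70,-50,-30,0,30,60,90):
      for tilt in(45,):
        R=Ro.from_matrix(tool(az,tilt));b=None
        for k in range(12):
            q0=[-10,40,0,110,60,50,-30]+rng.normal(size=7)*35
            q,e=ik(np.array([.463,.084,.045]),R,q0,P)
            if e<.02:
                m=np.min(np.minimum(q-LO,HI-q)); b=(m,q.round(0)) if b is None or m>b[0] else b
        print(az,b)
E
python3 plan.py
```

```text
rms 0.0008251265884168728
[[0.0, -0.014, 0.307], [-0.0, -0.014, -0.002], [0.0, -0.002, 0.522], [0.0, -0.002, -0.014], [0.0, 0.0, 0.487], [0.0, 0.0, -0.003], [-0.0, 0.0, 0.319]] [-0.  0. -0.  0.  0.  0. 90.]
-90 (np.float64(28.752006816368237), array([-20.,  44., -21., 111.,  50.,  73., -76.]))
-70 (np.float64(19.35626654137471), array([-21.,  42., -24., 120.,  64.,  67., -75.]))
-50 (np.float64(10.763394734412202), array([  4.,  54., -56., 129.,  91.,  87., -75.]))
-30 (np.float64(1.4325407647092163), array([ 11.,  56., -61., 138., 108.,  87., -66.]))
0 None
30 None
60 (np.float64(6.033188026559941), array([ 70.,  69., -71., 134.,  85.,  17.,  92.]))
90 (np.float64(18.545443307520316), array([  25.,   40.,  -14.,  121.,  -53.,   45., -121.]))
```

```bash
cat > sim.py <<'E'
from plan import *
from h import tool,r
P=np.load("P.npy")
def sim(q,way,n=8):
    x,R=fk2(q,P); 
    for (X,az,tilt) in way:
        R1=Ro.from_matrix(tool(az,tilt)); rv=(R1*R.inv()).as_rotvec(); x0=x;R0=R
        dm=0
        for k in range(1,n+1):
            qn,e=ik(x0+(np.array(X)-x0)*k/n,Ro.from_rotvec(rv*k/n)*R0,q,P,w=.05); dm=max(dm,np.abs(qn-q).max()); q=qn
        x=np.array(X);R=R1
        print(X,az,q.round(1),"err",e.round(4),"maxstep",dm.round(1))
    return q
E
python3 - <<'E'
from sim import *
q=r.read_state()["qpos"]
print("tray");sim(q,[([.50,-.05,.23],-60,45),([.48,.084,.2],-75,45),([.463,.084,.045],-75,45)])
E
```

```text
tray
[0.5, -0.05, 0.23] -60 [ 32.4  28.9 -68.  124.9  75.6  78.1 -46.8] err 0.0 maxstep 2.8
[0.48, 0.084, 0.2] -75 [  7.2  40.4 -61.1 112.9  64.1  95.2 -67.3] err 0.0 maxstep 3.8
[0.463, 0.084, 0.045] -75 [  0.2  54.9 -52.  116.6  73.8  89.3 -82.2] err 0.0 maxstep 2.0
```

```bash
python3 -m inch '[[[0,0.015,0],[0,0,-0.03],-1],[[0,0.035,0],[0,0,-0.06],-1],[[0,0.06,0],[0,0,-0.1],-1],[[-0.005,0.09,0],[0,0,-0.14],-1],[[-0.01,0.12,-0.01],[0,0,-0.19],-1],[[-0.015,0.15,-0.015],[0,0,-0.23],-1],[[-0.02,0.18,-0.02],[0,0,-0.26],-1],[[-0.02,0.2,-0.025],[0,0,-0.278],-1]]'; python3 -m inch '[[[0,0,0],[0,0,0],-1],[[0,0,0],[0,0,0],-1],[[0,0,0],[0,0,0],-1]]'; python3 - <<'E'
from h import *
s=r.read_state();print(s["qpos"].round(2))
im,W=wrist("pics/w2.png");p=s["ee_pos"];b=bowlfit(im,W,p[2]-.038,p[:2])
delta(-75,45,[.463,.084,.1])
i=im.astype(int);m=(i[...,2]>i[...,0]+50)&(i[...,2]>i[...,1]+30);q=W[m];q=q[(q[:,2]>-.02)&(q[:,2]<.04)&(q[:,0]>.3)&(q[:,0]<.6)];print(len(q),cv2.minAreaRect((q[:,:2]*1000).astype(np.float32)))
E
```

```text
clock: 10.9
ee_pos: [0.4819, 0.0783, 0.2045]
orientation: [-179.9, 42.4, 104.8]
contact_force: [-0.0, 0.0, -4.4]
opening: 0.0633
grip_force: 30.1
clock: 11.2
ee_pos: [0.482, 0.0744, 0.2054]
orientation: [-179.8, 42.6, 104.7]
contact_force: [-1.0, -0.2, -4.7]
opening: 0.0635
grip_force: 30.1
[ 10.32  38.9  -62.26 113.09  63.1   93.09 -64.97]
bowl 15501 [0.4806 0.0789] 0.0006 z [0.172 0.258]
shift [-0.0181  0.0064 -0.1091] turn [-0.0249 -0.0077  0.0054] deg 2.4
28912 ((464.2399597167969, 75.73707580566406), (210.9332275390625, 151.26759338378906), 75.5182113647461)
```

View pics/w2.png

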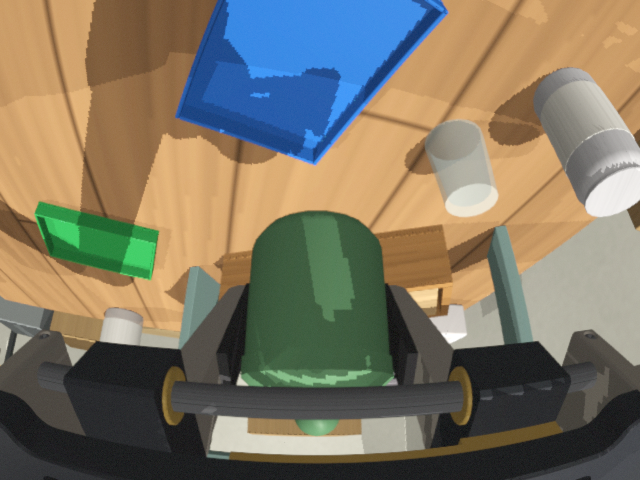

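The bowl is held at (318,290) with the tray (blue, top centre) below it. I'll fix the tilt and descend to about 2 cm above the floor.

```bash
python3 -m inch '[[[-0.003,0.001,-0.01],[-0.012,-0.004,0.003],-1],[[-0.006,0.002,-0.03],[-0.025,-0.008,0.005],-1],[[-0.01,0.004,-0.055],[-0.025,-0.008,0.005],-1],[[-0.014,0.006,-0.08],[-0.025,-0.008,0.005],-1],[[-0.018,0.007,-0.105],[-0.025,-0.008,0.005],-1],[[-0.018,0.007,-0.125],[-0.025,-0.008,0.005],-1],[[-0.018,0.007,-0.137],[-0.025,-0.008,0.005],-1],[[-0.018,0.007,-0.14],[-0.025,-0.008,0.005],-1]]'; python3 -m inch '[[[0,0,0],[0,0,0],-1],[[0,0,0],[0,0,0],-1],[[0,0,0],[0,0,0],-1]]'; python3 - <<'E'
from h import *
s=r.read_state();print(s["qpos"].round(2))
im,W=wrist();p=s["ee_pos"];b=bowlfit(im,W,p[2]-.038,p[:2])
i=im.astype(int);g=(i[...,1]>i[...,0]+12)&(i[...,1]>i[...,2]+6);q=W[g];q=q[np.isfinite(q[:,0])&(np.hypot(*(q[:,:2]-b).T)<.05)]
# axis from wall bands
for z0 in(.015,.035):
    a=p[2]-.0383+z0; k=q[(q[:,2]>a)&(q[:,2]<a+.02)]
    from scipy.optimize import least_squares
    print(least_squares(lambda c:np.hypot(k[:,0]-c[0],k[:,1]-c[1])-.032,b).x)
print("zmin/max",q[:,2].min(),np.percentile(q[:,2],[.2,99.8]))
E
```

```text
clock: 12.05
ee_pos: [0.4639, 0.0815, 0.0647]
orientation: [-179.9, 45.0, 105.0]
contact_force: [0.1, 0.1, -3.9]
opening: 0.0637
grip_force: 30.1
clock: 12.35
ee_pos: [0.4644, 0.0826, 0.0663]
orientation: [179.8, 45.0, 104.9]
contact_force: [-0.1, -0.3, -3.6]
opening: 0.0636
grip_force: 30.1
[  0.97  52.37 -52.92 116.82  72.15  89.59 -80.39]
bowl 15640 [0.4631 0.087 ] 0.0004 z [0.031 0.118]
[0.46312558 0.08700221]
[0.46306442 0.08695349]
zmin/max 0.027877812191210674 [0.02889608 0.12072512]
```

```bash
python3 -m inch '[[[0,0,-0.005],[0,0,0],-1],[[0,0,-0.01],[0,0,0],-1],[[0,0,-0.014],[0,0,0],-1],[[0,0,-0.017],[0,0,0],-1],[[0,0,-0.017],[0,0,0],-1],[[0,0,-0.017],[0,0,0],-1]]'; for i in 1; do python3 -m inch '[[[0,0,-0.001],[0,0,0],-1],[[0,0,-0.002],[0,0,0],-1],[[0,0,-0.002],[0,0,0],-1]]'; python3 -m inch '[[[0,0,-0.001],[0,0,0],-1],[[0,0,-0.001],[0,0,0],-1],[[0,0,-0.001],[0,0,0],-1]]'; done
```

```text
clock: 13.0
ee_pos: [0.4639, 0.0825, 0.0483]
orientation: [-180.0, 45.0, 105.0]
contact_force: [0.3, -0.0, -5.0]
opening: 0.0632
grip_force: 30.1
clock: 13.3
ee_pos: [0.464, 0.0824, 0.0464]
orientation: [180.0, 45.0, 105.0]
contact_force: [1.0, -0.2, -4.4]
opening: 0.0634
grip_force: 30.1
clock: 13.6
ee_pos: [0.4639, 0.0824, 0.0454]
orientation: [180.0, 45.0, 105.0]
contact_force: [0.1, 0.5, -5.0]
opening: 0.0636
grip_force: 30.1
```

```bash
python3 -m inch '[[[0,0,-0.001],[0,0,0],-1],[[0,0,-0.002],[0,0,0],-1],[[0,0,-0.002],[0,0,0],-1]]'; python3 -m inch '[[[0,0,-0.001],[0,0,0],-1],[[0,0,-0.001],[0,0,0],-1],[[0,0,-0.001],[0,0,0],-1]]'
```

```text
clock: 13.9
ee_pos: [0.4639, 0.0824, 0.0433]
orientation: [180.0, 45.0, 105.0]
contact_force: [0.7, -0.6, -4.5]
opening: 0.0634
grip_force: 30.1
clock: 14.2
ee_pos: [0.464, 0.0825, 0.0425]
orientation: [180.0, 45.0, 105.0]
contact_force: [0.3, -0.4, -4.4]
opening: 0.064
grip_force: 30.1
```

```bash
python3 -m inch '[[[0,0,-0.0005],[0,0,0],-1],[[0,0,-0.001],[0,0,0],-1],[[0,0,-0.001],[0,0,0],-1]]'
```

```text
clock: 14.5
ee_pos: [0.464, 0.0825, 0.0423]
orientation: [179.9, 45.1, 105.0]
contact_force: [-2.0, 2.5, 6.1]
opening: 0.0636
grip_force: 30.0
```

Contact felt, so I'm releasing. Then I'll back out along the tool axis.

```bash
python3 -m inch '[[[0,0,0],[0,0,0],0.5],[[0,0,0],[0,0,0],1],[[0,0,0],[0,0,0],1],[[0,0,0],[0,0,0],1],[[0,0,0],[0,0,0],1],[[0,0,0],[0,0,0],1]]'; python3 - <<'E'
from h import *
im,W=wrist();p=r.read_state()["ee_pos"];b=bowlfit(im,W,p[2]-.038,p[:2])
E
python3 -m inch '[[[-0.003,0.01,0.01],[0,0,0],1],[[-0.006,0.024,0.025],[0,0,0],1],[[-0.012,0.044,0.045],[0,0,0],1],[[-0.02,0.07,0.075],[0,0,0],1],[[-0.027,0.1,0.105],[0,0,0],1],[[-0.03,0.11,0.13],[0,0,0],1],[[-0.03,0.11,0.13],[0,0,0],1],[[-0.03,0.11,0.13],[0,0,0],1]]'; python3 - <<'E'
from h import *
from sim import *
im,W=wrist("pics/w3.png");b=bowlfit(im,W,.004,np.array([.463,.087]))
s=r.read_state();q=s["qpos"];print(q.round(1))
y=np.array([np.cos(np.radians(29.7)),np.sin(np.radians(29.7))])
g=np.array([.6365,-.1895]); e=g-.138*y;print(e)
for az in(-60,-50,-40):
  print(az);d=np.array([np.cos(np.radians(az)),np.sin(np.radians(az))])
  sim(q,[([.5,.1,.25],-65,45),([*(g-.14*d),.25],az,45),([*g,.115],az,45),([*e,.115],az,45)])
E
```

```text
clock: 15.1
ee_pos: [0.464, 0.0824, 0.0414]
orientation: [180.0, 45.0, 105.0]
contact_force: [0.1, -0.1, -0.4]
opening: 0.092
grip_force: 0.0
bowl 15471 [0.4626 0.0869] 0.0004 z [0.007 0.094]
clock: 15.95
ee_pos: [0.4338, 0.1929, 0.1719]
orientation: [179.9, 45.0, 105.0]
contact_force: [0.2, -0.4, -0.1]
opening: 0.0915
grip_force: 0.0
bowl 3193 [0.4627 0.087 ] 0.0004 z [0.011 0.096]
[ -7.3  46.6 -60.  108.7  59.7  99.6 -78.2]
[ 0.51662885 -0.2578733 ]
-60
[0.5, 0.1, 0.25] -65 [  9.9  36.1 -65.9 112.5  66.7  94.6 -56.6] err 0.0 maxstep 2.9
[np.float64(0.5664999999999999), np.float64(-0.06825644347017859), 0.25] -60 [ 33.3  32.  -66.  116.9  78.3  78.9 -39.4] err 0.0 maxstep 3.0
[np.float64(0.6365), np.float64(-0.1895), 0.115] -60 [ 36.1  46.8 -52.7 113.9  98.   70.8 -42.3] err 0.0 maxstep 2.5
[np.float64(0.5166288510075295), np.float64(-0.2578732962436722), 0.115] -60 [ 49.2  39.4 -53.5 128.9 104.1  63.9 -47.5] err 0.0 maxstep 2.0
-50
[0.5, 0.1, 0.25] -65 [  9.9  36.1 -65.9 112.5  66.7  94.6 -56.6] err 0.0 maxstep 2.9
[np.float64(0.5465097346438844), np.float64(-0.08225377796334307), 0.25] -50 [ 43.3  27.7 -71.6 124.1  82.4  69.3 -33.9] err 0.0001 maxstep 4.4
[np.float64(0.6365), np.float64(-0.1895), 0.115] -50 [ 41.2  46.1 -55.1 118.  105.2  65.3 -37.9] err 0.0 maxstep 3.2
[np.float64(0.5166288510075295), np.float64(-0.2578732962436722), 0.115] -50 [ 55.7  39.1 -56.1 132.3 113.1  58.5 -43.2] err 0.0 maxstep 2.0
-40
[0.5, 0.1, 0.25] -65 [  9.9  36.1 -65.9 112.5  66.7  94.6 -56.6] err 0.0 maxstep 2.9
[np.float64(0.529253777963343), np.float64(-0.0995097346438845), 0.25] -40 [ 57.4  24.3 -79.  130.1  87.6  58.1 -27.1] err 0.0002 maxstep 7.0
[np.float64(0.6365), np.float64(-0.1895), 0.115] -40 [ 47.7  46.8 -58.5 121.3 112.7  60.  -32.4] err 0.0 maxstep 3.9
[np.float64(0.5166288510075295), np.float64(-0.2578732962436722), 0.115] -40 [ 64.2  40.6 -60.1 134.5 122.   53.2 -36.9] err 0.0 maxstep 2.3
```

View pics/w3.png

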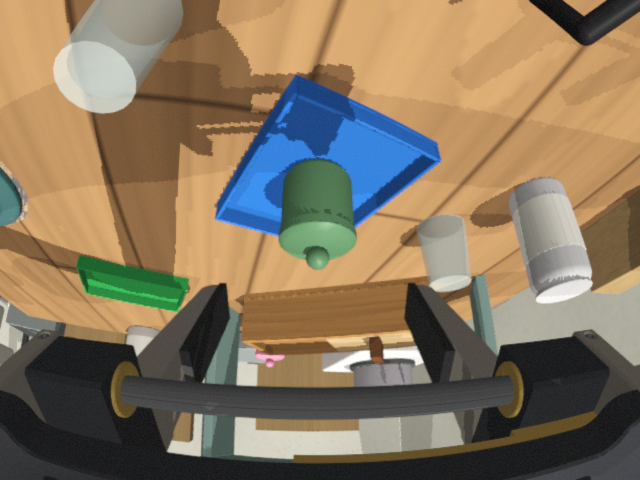

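Bowl stands upright on the tray floor (318,205) and is released. Next is the lid grip at (376,350), with tool azimuth -60°.

```bash
python3 -m inch '[[[0.01,-0.01,0.02],[0,0,0],1],[[0.02,-0.03,0.04],[0,0,0.02],1],[[0.035,-0.055,0.06],[0,0,0.04],1],[[0.05,-0.08,0.075],[0,0,0.06],1],[[0.066,-0.11,0.078],[0,0,0.08],1],[[0.08,-0.14,0.078],[0,0,0.1],1],[[0.095,-0.17,0.078],[0,0,0.12],1],[[0.105,-0.2,0.078],[0,0,0.14],1]]'; python3 -m inch '[[[0.01,-0.025,0],[0,0,0.02],1],[[0.02,-0.045,0],[0,0,0.023],1],[[0.027,-0.06,0],[0,0,0.023],1],[[0.027,-0.06,0],[0,0,0.023],1],[[0.027,-0.06,0],[0,0,0.023],1]]'; python3 - <<'E'
from h import *
s=r.read_state();print(s["qpos"].round(1))
im,W=wrist("pics/w4.png")
p=W[np.isfinite(W[...,0])]; p=p[(p[:,2]>.1)&(p[:,2]<.128)&(np.hypot(p[:,0]-.6365,p[:,1]+.19)<.05)]
t=p[p[:,2]>.119]; print(len(p),len(t),cv2.minAreaRect((p[:,:2]*1000).astype(np.float32)),cv2.minAreaRect((t[:,:2]*1000).astype(np.float32)),np.percentile(p[:,2],99))
delta(-60.3,45,[.6365,-.19,.115])
E
```

```text
clock: 16.8
ee_pos: [0.539, -0.0103, 0.2481]
orientation: [-179.8, 45.0, 117.7]
contact_force: [0.8, -0.4, 0.2]
opening: 0.0916
grip_force: 0.0
clock: 17.3
ee_pos: [0.5656, -0.0673, 0.2488]
orientation: [-180.0, 44.9, 119.7]
contact_force: [0.3, -0.5, -0.5]
opening: 0.092
grip_force: 0.0
[ 33.2  32.3 -66.2 116.9  78.2  79.4 -39.8]
887 554 ((638.5360107421875, -194.5881805419922), (18.05139923095703, 59.88554763793945), 28.812856674194336) ((638.6270751953125, -195.3048553466797), (17.98100471496582, 58.31617736816406), 30.913652420043945) 0.12241802723317068
shift [ 0.0726 -0.1265 -0.1376] turn [-0.0008 -0.0004 -0.0007] deg 0.1
```

View pics/w4.png

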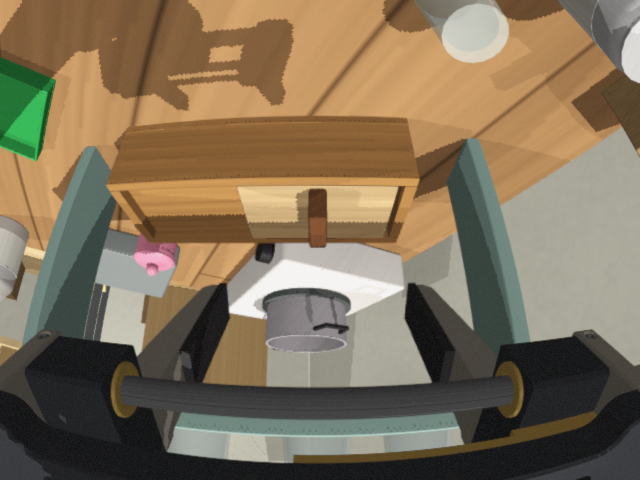

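The grip block at (317,215) measures 18×60 mm, centred at (0.6386, -0.195), and is aligned with the tool. I'll go in and grip it.

```bash
python3 -m inch '[[[0.01,-0.018,-0.02],[0,0,0],1],[[0.026,-0.046,-0.05],[0,0,0],1],[[0.042,-0.074,-0.08],[0,0,0],1],[[0.058,-0.102,-0.11],[0,0,0],1],[[0.068,-0.12,-0.128],[0,0,0],1],[[0.073,-0.1285,-0.137],[0,0,0],1],[[0.073,-0.1285,-0.137],[0,0,0],1],[[0.073,-0.1285,-0.137],[0,0,0],1]]'; python3 - <<'E'
from h import *
s=r.read_state();print(s["qpos"].round(1));delta(-60.3,45,[.637,-.192,.114])
E
```

```text
clock: 18.15
ee_pos: [0.6394, -0.1938, 0.1132]
orientation: [179.9, 45.0, 119.7]
contact_force: [-0.0, 0.7, 0.2]
opening: 0.0919
grip_force: 0.0
[ 36.3  47.1 -52.5 113.5  98.3  70.7 -42.1]
shift [-0.0006 -0.0012 -0.0027] turn [-0.0009  0.0006 -0.0016] deg 0.2
```

```bash
python3 -m inch '[[[0,0,-0.001],[0,0,0],0],[[0,0,-0.001],[0,0,0],-1],[[0,0,-0.001],[0,0,0],-1],[[0,0,-0.001],[0,0,0],-1],[[0,0,-0.001],[0,0,0],-1],[[0,0,-0.001],[0,0,0],-1],[[0,0,-0.001],[0,0,0],-1],[[0,0,-0.001],[0,0,0],-1]]'
```

```text
clock: 18.95
ee_pos: [0.6389, -0.1962, 0.1114]
orientation: [180.0, 45.0, 119.7]
contact_force: [-0.4, -0.0, -0.0]
opening: 0.0301
grip_force: 0.0
```

```bash
python3 -m inch '[[[0,0,0],[0,0,0],-1],[[0,0,0],[0,0,0],-1],[[0,0,0],[0,0,0],-1],[[0,0,0],[0,0,0],-1]]'
```

```text
clock: 19.35
ee_pos: [0.6391, -0.196, 0.1114]
orientation: [180.0, 45.0, 119.7]
contact_force: [1.2, -1.5, -1.0]
opening: 0.0176
grip_force: 30.0
```

```bash
python3 -m inch '[[[-0.007,-0.004,0],[0,0,0],-1],[[-0.0217,-0.0124,0],[0,0,0],-1],[[-0.0391,-0.0223,0],[0,0,0],-1],[[-0.0565,-0.0322,0],[0,0,0],-1],[[-0.0738,-0.0421,0],[0,0,0],-1],[[-0.0912,-0.052,0],[0,0,0],-1],[[-0.104,-0.0595,0],[0,0,0],-1],[[-0.113,-0.0644,0],[0,0,0],-1]]';python3 -m inch '[[[-0.0035,-0.002,0],[0,0,0],-1],[[-0.007,-0.004,0],[0,0,0],-1],[[-0.0087,-0.005,0],[0,0,0],-1],[[-0.0087,-0.005,0],[0,0,0],-1],[[-0.0087,-0.005,0],[0,0,0],-1]]'; python3 - <<'E'
from h import *
s=r.read_state();print(s["qpos"].round(1))
print(np.linalg.norm(s["ee_pos"][:2]-[.6391,-.196]))
E
```

```text
clock: 20.15
ee_pos: [0.5254, -0.2611, 0.1114]
orientation: [179.9, 45.0, 119.7]
contact_force: [13.8, -1.6, -7.2]
opening: 0.0174
grip_force: 30.0
clock: 20.65
ee_pos: [0.5253, -0.2611, 0.1115]
orientation: [178.9, 44.8, 119.6]
contact_force: [32.2, -1.5, -24.2]
opening: 0.0179
grip_force: 30.0
[ 49.5  40.  -53.1 128.2 105.3  63.  -47.5]
0.13112120656172027
```

Blocked at 131 mm with a force that isn't along the slide. I'll ease off slightly and look.

```bash
python3 -m inch '[[[0.005,0.003,0],[0,0,0],-1],[[0.007,0.004,0],[0,0,0],-1],[[0.007,0.004,0],[0,0,0],-1]]'; python3 - <<'E'
from h import *
print(r.read_state()["ft_torque"],r.read_state()["ee_pos"])
im,W=wrist("pics/w5.png"); im2,S=cloud("side")
cv2.imwrite("pics/s5.png",cv2.resize(im2[100:300,190:460,::-1],None,fx=2.9,fy=2.9,interpolation=2))
# lid near edge / grip in caddy frame
y=np.array([np.cos(np.radians(29.7)),np.sin(np.radians(29.7))]);x=np.array([y[1],-y[0]]);c=np.array([.5924,-.2384])
Q=S[...,:2]-c; X=Q@x;Y=Q@y;Z=S[...,2]
m=(abs(X)<.02)&(Z>.078)&(Z<.092)
print("lid top strip y range",np.nanpercentile(Y[m],[1,99]),m.sum())
E
```

```text
clock: 20.95
ee_pos: [0.5255, -0.2611, 0.1114]
orientation: [179.8, 45.0, 119.6]
contact_force: [7.4, -2.2, -6.0]
opening: 0.0179
grip_force: 30.0
[ 1.07260636 -0.43603424  0.95326165] [ 0.52545051 -0.26107641  0.11142005]
lid top strip y range [-0.22198883  0.2553176 ] 324
```

View pics/w5.png

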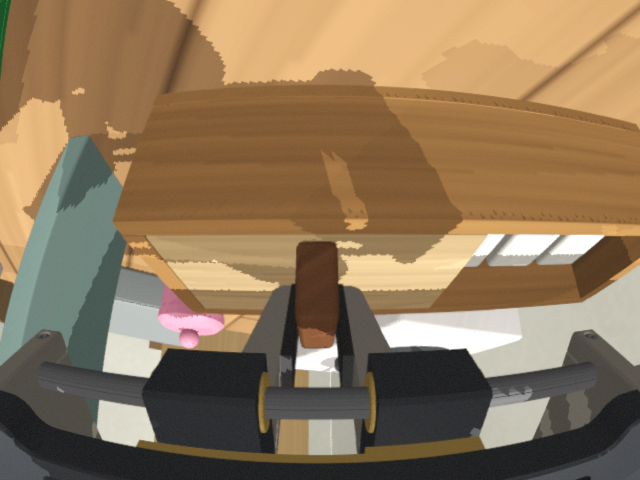

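View pics/s5.png

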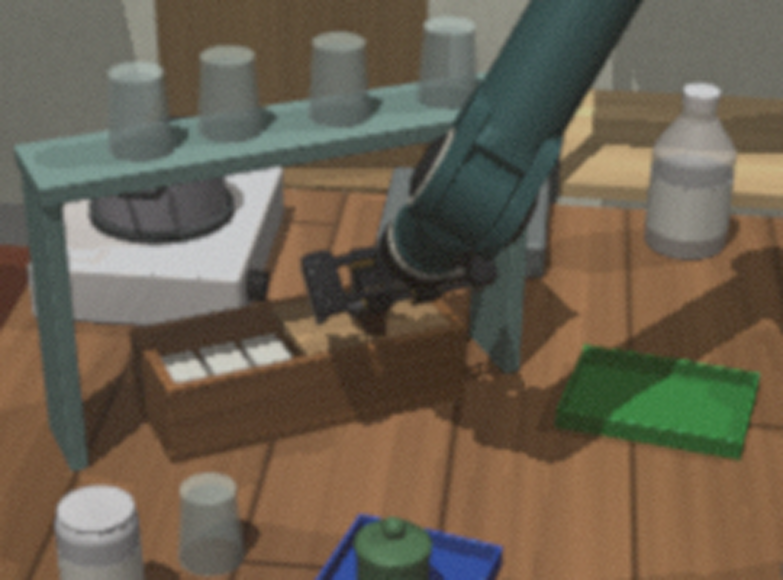

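In the wrist picture the lid's leading edge, around (150,240), looks flush with the end wall. The side view shows the arm in front of the plank and all cups standing. I'll measure the lid position from depth.

```bash
python3 - <<'E'
from h import *
im,W=wrist()
y=np.array([np.cos(np.radians(29.7)),np.sin(np.radians(29.7))]);x=np.array([y[1],-y[0]]);c=np.array([.5924,-.2384])
Q=W[...,:2]-c; X=Q@x;Y=Q@y;Z=W[...,2]
def prof(xl,xh,y0,y1,st):
    for a in np.arange(y0,y1,st):
        m=(X>xl)&(X<xh)&(Y>=a)&(Y<a+st)&(Z<.2); z=Z[m]; print(f"{a*1e3:.0f}:{np.median(z)*1e3:.0f}({m.sum()})" if m.sum() else f"{a*1e3:.0f}:-",end=" ")
    print()
prof(-.045,-.03,-.005,.03,.002); prof(-.045,-.03,-.166,-.135,.002); prof(-.045,-.03,.14,.166,.002)
g=(Z>.119)&(Z<.125)&(abs(X)<.06)&(abs(Y+.07)<.06);print("grip Y",np.percentile(Y[g],[2,50,98]),g.sum())
print("front wall X",np.percentile(X[(abs(Z-.086)<.003)&(abs(Y)<.12)],[.5]))
E
```

```text
-5:86(70) -3:86(56) -1:86(70) 1:86(62) 3:86(63) 5:85(57) 7:85(59) 9:85(4) 11:- 13:- 15:- 17:- 19:- 21:- 23:- 25:- 27:- 29:- 
-166:- -164:- -162:85(10) -160:85(57) -158:86(49) -156:85(57) -154:85(56) -152:86(58) -150:85(59) -148:86(58) -146:85(61) -144:85(65) -142:85(59) -140:85(61) -138:85(66) -136:85(58) 
140:- 142:- 144:- 146:- 148:- 150:- 152:- 154:- 156:- 158:- 160:- 162:- 164:- 
grip Y [-0.09191683 -0.0693501  -0.04717555] 2173
front wall X [-0.05877473]
```

Depth shows the lid's rear edge at +9–10 mm and no gap at the stop, which puts the lid at about 0.138. I'll press lightly once more and release.

```bash
python3 -m inch '[[[-0.002,-0.001,0],[0,0,0],-1],[[-0.0035,-0.002,0],[0,0,0],-1],[[-0.0035,-0.002,0],[0,0,0],-1]]'; python3 -m inch '[[[0,0,0],[0,0,0],-0.4],[[0,0,0],[0,0,0],-0.4],[[0,0,0],[0,0,0],-0.4],[[0,0,0],[0,0,0],-0.4],[[0,0,0],[0,0,0],-0.4]]'; python3 - <<'E'
from h import *
im,W=wrist()
y=np.array([np.cos(np.radians(29.7)),np.sin(np.radians(29.7))]);x=np.array([y[1],-y[0]]);c=np.array([.5924,-.2384])
Q=W[...,:2]-c; X=Q@x;Y=Q@y;Z=W[...,2]
for xl in(-.05,-.035,.01,.03):
    s=(X>xl)&(X<xl+.015)&(abs(Z-.086)<.004)&(Y<.05)
    print(xl,np.sort(Y[s])[-8:].round(4)[::3],np.sort(Y[s&(Y>-.175)])[:8:3].round(4))
E
```

```text
clock: 21.4
ee_pos: [0.5254, -0.2611, 0.1115]
orientation: [179.3, 44.9, 119.6]
contact_force: [21.6, -1.9, -16.0]
opening: 0.018
grip_force: 30.0
clock: 21.9
ee_pos: [0.5212, -0.2632, 0.1118]
orientation: [179.9, 45.0, 119.7]
contact_force: [5.2, 0.6, 0.0]
opening: 0.0279
grip_force: 2.1
-0.05 [0.0487 0.0489 0.0496] [-0.1611 -0.1603 -0.1602]
-0.035 [0.0088 0.0092 0.0092] [-0.1607 -0.1601 -0.16  ]
0.01 [0.0084 0.0088 0.0098] [-0.1603 -0.1603 -0.1599]
0.03 [0.0083 0.0088 0.0091] [-0.1604 -0.16   -0.1599]
```

```bash
python3 -m inch '[[[0,0,0],[0,0,0],0.3],[[0,0,0],[0,0,0],0.3],[[0,0,0],[0,0,0],0.3],[[0,0,0],[0,0,0],0.3],[[0,0,0],[0,0,0],0.3]]'; python3 -m inch '[[[-0.004,0.006,0.007],[0,0,0],0.3],[[-0.011,0.018,0.021],[0,0,0],0.3],[[-0.02,0.035,0.04],[0,0,0],0.3],[[-0.028,0.049,0.056],[0,0,0],0.3],[[-0.033,0.058,0.066],[0,0,0],0.3],[[-0.035,0.062,0.07],[0,0,0],0.3],[[-0.035,0.062,0.07],[0,0,0],0.3],[[-0.035,0.062,0.07],[0,0,0],0.3]]'; python3 - <<'E'
from h import *
im,W=wrist()
y=np.array([np.cos(np.radians(29.7)),np.sin(np.radians(29.7))]);x=np.array([y[1],-y[0]]);c=np.array([.5924,-.2384])
Q=W[...,:2]-c; X=Q@x;Y=Q@y;Z=W[...,2]
for xl in(-.035,.01,.03):
    s=(X>xl)&(X<xl+.015)&(abs(Z-.086)<.004)&(Y<.05)
    print(xl,np.sort(Y[s])[-8:].round(4)[::3],np.sort(Y[s&(Y>-.175)])[:8:3].round(4))
im,S=cloud("side"); bowlfit(im,S,.004,np.array([.463,.087])); print(r.read_state()["qpos"].round(1))
E
```

```text
clock: 22.45
ee_pos: [0.5204, -0.2637, 0.1113]
orientation: [-180.0, 45.0, 119.7]
contact_force: [0.4, 0.2, -0.1]
opening: 0.06
grip_force: 0.0
clock: 23.25
ee_pos: [0.4856, -0.2019, 0.1813]
orientation: [-180.0, 45.0, 119.7]
contact_force: [-0.4, -0.5, -1.3]
opening: 0.0598
grip_force: 0.0
-0.035 [0.0084 0.0086 0.0089] [-0.1608 -0.1603 -0.16  ]
0.01 [0.0083 0.0085 0.0092] [-0.1604 -0.16   -0.1599]
0.03 [0.0083 0.0087 0.009 ] [-0.1607 -0.1603 -0.1599]
bowl 67 [0.462  0.0879] 0.0018 z [0.017 0.098]
[ 49.7  29.1 -62.  131.6  90.6  64.2 -44.2]
```

Lid at the stop, bowl at rest in the tray, tool clear. Handing in.

```bash
python3 -c "from bench import r; print(r.finish_job())"
```

```text
the job is handed in; nothing more can be done
None
```

I handed the job in at about 23 s without seeing a verdict: by my measurements the sugar bowl stands upright and released in the blue tray, the caddy lid is against its end stop (about 0.138 m), and the arm is clear of everything.

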